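# Pin the swing arm to its fork bracket

## Robot

A 6-joint arm with a two-finger parallel gripper is mounted at the origin on the work surface. World frame = base frame: x ahead of the robot, y to its left, z up, the work surface at z = 0. Lengths are in m, angles in degrees, forces in N, time in s.
With the tool pointing down it reaches from about 0.4 to 0.825 m from the base axis. Payload 7 kg.
Tool frame: the origin (TCP) lies on the centre line of the jaws, within the pads' length; the fingertips stand 19 mm ahead of it and the grasp point (between the pads) is the TCP (r.tips_ahead is the distance from the TCP to the fingertips, in m); z points along the fingers, y is the line along which they close (so a half turn about z gives the same grasp; the last joint's range is limited). The gripper opens to 88 mm and grips with 3 to 60 N. Pads are 19 mm wide; open, the fingers measure 130 mm over their backs; the gripper's body (78 mm by 193 mm) begins 47 mm behind the grasp point.
Start: joints at [92.768, 20.546, 0.682, 0, -70.136, -16.507], TCP at [0.16, 0.656, 0.225] pointing down, gripper open.
Joint ranges: [-176.03, 176.03], [-82.01, 121.73], [-58.28, 71.71], [-173.87, 95.51], [-174.79, -0.11], [-173.66, 173.66]. Speed limits (degrees/s): [136.94, 136.94, 172.46, 180, 180, 180].

## Interface

Orientations are given as [roll, pitch, yaw] about the fixed x, y, z axes, in that order (R = Rz(yaw) Ry(pitch) Rx(roll)).
In Python, from plant import r, viewer, close_job gives the robot as it stands. The module is installed in compiled form; this text tells all that it offers.
- The arm moves only by the tool arm_command, never from a script. Its arguments are lists of equal length, an entry for each row: "travel": the shift along the world's x, y, z scaled (see below), a list of three; "delta_rot": the turn, a rotation vector about the world's x, y, z scaled (see below), a list of three. In form: {"travel": [[dx, dy, dz], ...], "delta_rot": [[rx, ry, rz], ...]}. A call has 1 to 20 rows; each row is the pose to reach, as a shift and turn from the pose commanded when the call began; what a row does not reach only later rows make up. The controller multiplies each number of a shift by 0.5 m and each number of a turn by 90 degrees. A row lasts 1/8 s, in which the tool goes at most 62.5 mm and 10.7 degrees, less where a joint would pass 70% of its speed; a pose out of reach is approached as far as the arm can. A call with a number of a shift or a turn outside -1 to 1 is refused whole. A call with a gripper value outside its range is refused whole. "grip" is the opening, from 0 (shut) to 1 (fully open), set as the call begins (left out, the last holds). The fingers move at their own pace and stop on an object; "newtons" is the grip in N (left out, the last holds). Time passes only in rows, so rows that repeat a pose let the fingers close. It gives the time, the measured TCP pose, the force, the opening and the grip force at its end, in the units of the state.
- r.get_state(): the state, without advancing time (a new reading comes with each control period).
- viewer.capture(name): name is "scene" or "top" or "wrist"; returns a dict with "img" (480x640x3 uint8, red, green, blue), "camera_matrix" (3x3 intrinsics, pixels), "distortion" ([k1, k2, p1, p2, k3] as OpenCV has them; the pictures are not rectified), "R" (3x3) and "t" (3): a world point X has camera coordinates R X + t; the wrist camera has in their place "mount" (4x4, takes a point from camera to tool coordinates, whose origin is the TCP and whose axes are the flange's). Camera axes: x right, y down, z forward; pixel columns grow to the right and rows downward; lengths in m; the calibration is good to about 2 mm. A picture is of the moment at which its call begins: read the wrist's pose just before it. There is no depth.
- close_job(): hands the job in; it is judged then, once.
The state is a dict: "time_s": time; "joints": joint angles; "qd": joint speeds; "joint_torque": joint torques, N m; "tcp_pos": TCP position; "eef_rot": TCP orientation; "contact_force": force on the tool from outside, world axes, zero at the start; "moment": the same for the moment, N m; "gripper_width": finger opening in m; "gripper_force": force on a finger pad.
Only numpy, scipy, OpenCV 4.12 (cv2) and the standard library are available. Lean on these libraries where they do the work, as an engineer would, in place of code of your own. Each camera call takes 0.05 s, during which the arm holds its last target. There are 200 camera calls.

## Task

Fit the serving counter's swing arm: draw it out from under the wooden riser by its steel tongue, set it down on the counter and let go, then take it by its wooden bar and slide the tongue into the fork bracket until it stops. Then take the slimmer headed pin from its block and push it down through the bracket and the tongue, past the spring catch, until its flange sits flat on the bracket. Leave the stout pin and the tableware where they are.

Things in the scene. Friction and masses are not known exactly. Their poses are not given: they have to be found in the camera images.
- swing: loose swing arm, 200 mm long, about 380 g, standing on two feet, 48 mm tall: steel tongue, dark wooden bar, then a round rest. Origin on the counter plane under the hole in its tongue; x along the arm towards the tongue's end, z up. Front foot 50 mm wide at x = -68 to -48 mm
- swing_eye (a point): centre of the 20 mm vertical hole in the tongue, at its upper face, 41 mm high. The tongue is 36 mm wide, 12 mm thick (29 to 41 mm high), from x = -45 mm to its square end at x = +20 mm of the arm's frame
- swing_bar (a point): top of the wooden bar at its middle, where to take it, 85 mm behind the hole. Bar 24 mm wide, 22 to 48 mm high, x = -130 to -45 mm of the arm's frame
- swing_rest (a point): centre of the top of the arm's round rest, 60 mm wide, 42 mm high, 150 mm behind the hole, over a rubber foot
- riser: fixed wooden display riser, 160 mm (x) by 210 mm (y), 68 mm tall, crockery fixed on its rear half; open below on its -x side, where only the arm's tongue (about 58 mm) sticks out; inside 186 mm wide, 56 mm high. Origin centre of its underside, x pointing away from the opening
- fork: fixed steel fork bracket, two level plates 80 mm wide with a dark wooden block behind. Origin on the counter under its holes; mouth to -x: the arm enters along +x, the two x axes in line. Slot 41 mm wide, 26 to 46 mm high; plates' front edge at x = -22 mm; the tongue's end stops at the back wall, x = +20.5 mm, where the holes line up
- fork_hole (a point): centre of the 19 mm hole in the upper plate, at its upper face, 56 mm above the counter. A spring catch under the lower plate (12 mm above the counter) grips the pin for its last 5 to 10 mm, so it does not fall home by itself: it takes 5 to 12 N to push past
- pin: the slimmer loose steel headed pin, about 160 g, 96 mm long, upright in a wooden block. Origin on its axis at its flange's underside; z up. Shank 16 mm wide, to 54 mm below the origin, the last 8 mm tapered to 7 mm; flange 34 mm wide, 6 mm thick; above it a round grip 24 mm wide, 6 to 42 mm above the origin
- rack_a: fixed light wooden block, 56 mm square and 62 mm tall, in which the slimmer pin stands; origin centre of its underside
- rack_b: the same block in which the stout pin stands; which block stands where changes
- stout_pin: the other, stouter headed pin (flange 50 mm wide, 6 mm thick; round grip 36 mm wide and 22 mm tall above it), bystander standing in its own wooden block; it does not fit the bracket. Origin on its axis at the flange's underside
- mug: white mug, 72 mm wide, 80 mm tall, bystander; origin centre of its underside
- bowl: terracotta bowl, 100 mm wide, 45 mm tall, bystander; origin centre of its underside
- jar: glass jar with a steel cap, 60 mm wide, 90 mm tall, bystander; origin centre of its underside
- flask: steel flask with black cap, 66 mm wide, 190 mm tall, bystander; origin centre of its underside
- spoon: wooden spoon lying on the counter, bystander
Things that resemble listed ones, but are neither listed nor needed, are in the scene too. Leave any green, pink or turquoise look-alike of the pin alone.

How it is judged (in metres and radians):
On the way, in this order (a step that is already met when the one before it is completed fails the run):
1. the arm stands on the counter, let go, with its round rest out in front of the riser (x of swing_rest in the frame of riser below -0.09 m and height (world z) of swing below 0.006 m and angle between swing's own z axis and vertical below 0.06 rad and contact force between the fingers and swing below 0.2 N), for 0.2 s.
2. the tongue is home in the fork, holes in line within 6 mm, before the pin is in (horizontal distance between swing_eye and fork_hole below 0.006 m and height (world z) of swing below 0.006 m and angle between swing's own z axis and vertical below 0.06 rad and distance between pin and fork_hole above 0.05 m), for 0.2 s.
At the end, for the whole second after the job is handed in: The pin is upright (0.06 rad) in the bracket's hole (5 mm), flange down on the upper plate (3 mm), through the tongue: its hole within 6 mm of bracket and pin axes. The arm stands on its feet (6 mm, 0.06 rad); arm and pin at rest, let go (horizontal distance between swing_eye and fork_hole below 0.006 m and height (world z) of swing below 0.006 m and angle between each of swing, pin's own z axis and vertical below 0.06 rad and horizontal distance between pin and fork_hole below 0.005 m and z of pin in the frame of fork_hole between -0.005 and 0.003 m and horizontal distance between pin and swing_eye below 0.006 m and linear speed of each of pin, swing below 0.02 m/s); the robot touches nothing.
It fails at once if the stout pin moved more than 30 mm (distance of stout_pin from where it was at the start of the episode above 0.03 m).
It fails at once if a piece of tableware (mug, bowl, jar, flask, spoon) moved more than 30 mm (distance of any of mug, bowl, jar, flask, spoon from where it was at the start of the episode above 0.03 m).
It also fails if it takes over 72 s, if anything falls off the work surface, if the arm or the gripper's body presses on something with over 40 N, if the wrist force passes 120 N, or if a joint passes its speed limit or range.

## Working session

There is one attempt and no reset: what is moved stays moved. The work goes in short steps, Python scripts to look and compute and a tool call to move; the robot and the scene stay as the last step left them, time stands still between calls to the robot, and variables do not carry over. Pictures are saved under pics/ and viewed, at most 10 in all, crops included, and the job is handed in when it is done.

Besides the shell and the picture viewer there is one more tool, called after "Emit:" by a JSON object that holds its "fn" and its "kwargs". arm_command: Moves the arm, as the interface text tells. Shifts and turns lie within -1 to 1; 1 stands for 0.5 m of shift or 90 degrees of turn. Its arguments: {"type":"object","properties":{"travel":{"type":"array"},"delta_rot":{"type":"array"},"grip":{"type":"number"},"newtons":{"type":"number"}},"required":["travel","delta_rot"]}

```bash
mkdir -p pics
cat > h.py <<'E'
import numpy as np, cv2
from plant import r, viewer, close_job
from scipy.spatial.transform import Rotation as Rn
def cap(name, save=None):
    s=r.get_state(); c=viewer.capture(name)
    K=np.array(c["camera_matrix"]); d=np.array(c["distortion"])
    if name=="wrist":
        M=np.array(c["mount"]); Rt=Rn.from_euler('xyz',s["eef_rot"],degrees=True).as_matrix()
        Rwc=Rt@M[:3,:3]; p=Rt@M[:3,3]+np.array(s["tcp_pos"]); R=Rwc.T; t=-R@p
    else: R=np.array(c["R"]); t=np.array(c["t"])
    if save: cv2.imwrite(f"pics/{save}.png", c["img"][:,:,::-1])
    np.savez(f"{save or name}.npz",img=c["img"],K=K,d=d,R=R,t=t)
def pt(f,u,v,z):
    c=np.load(f+".npz"); q=cv2.undistortPoints(np.array([[[u,v]]],float),c["K"],c["d"])[0,0]
    ray=c["R"].T@np.array([q[0],q[1],1]); o=-c["R"].T@c["t"]
    return (o+ray*(z-o[2])/ray[2]).round(4)
def px(f,X):
    c=np.load(f+".npz"); return cv2.projectPoints(np.array(X,float).reshape(-1,3),cv2.Rodrigues(c["R"])[0],c["t"],c["K"],c["d"])[0][:,0].round(1)
def crop(f,x0,y0,x1,y1,k,out):
    im=np.load(f+".npz")["img"][y0:y1,x0:x1,::-1]; cv2.imwrite(f"pics/{out}.png",cv2.resize(im,None,fx=k,fy=k,interpolation=cv2.INTER_CUBIC))
E
python3 - <<'E'
from h import *
cap("top","top0"); cap("scene","scene0"); s=r.get_state(); print(s)
c=np.load("top0.npz"); print(-c["R"].T@c["t"]); c=np.load("scene0.npz"); print(-c["R"].T@c["t"])
E
```

```text
{'time_s': 0.1, 'joints': array([ 9.27686955e+01,  2.05881012e+01,  6.40053412e-01, -1.80803933e-02,
       -7.01337145e+01, -1.65089402e+01]), 'qd': array([-0.0171554 , -0.04384857,  0.17223406,  0.03423779,  0.01941424,
       -0.07603201]), 'joint_torque': array([-1.45647824e-03, -5.84163558e+01,  2.93750256e+01,  7.01550275e+00,
        1.01607552e-02, -4.89055708e-05]), 'tcp_pos': array([0.16022177, 0.65527796, 0.22411441]), 'eef_rot': array([ 1.79916778e+02, -6.93925709e-03, -1.37463960e+01]), 'contact_force': array([-0.46429463,  0.46133112, -0.33069834]), 'moment': array([-0.01531288, -0.00596367,  0.00224245]), 'gripper_force': 0.0, 'gripper_width': 0.08740297473241841}
[0.48186237 0.0535929  1.09396386]
[1.33941059 0.20554065 1.1072369 ]
```

View pics/top0.png

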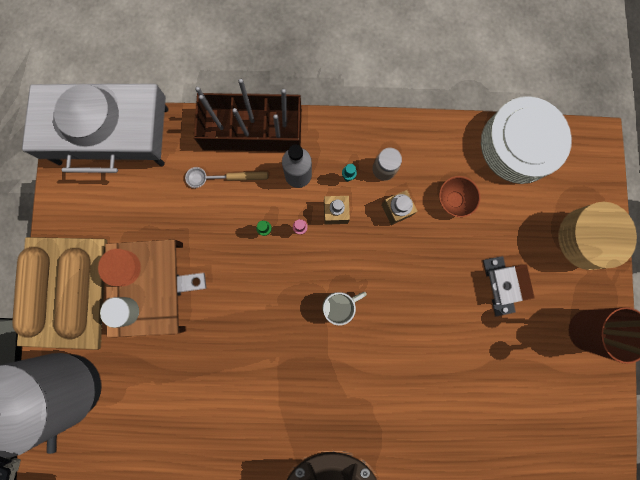

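View pics/scene0.png

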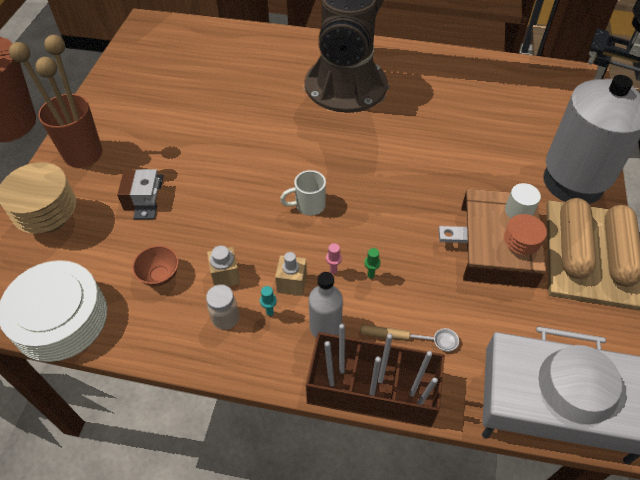

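The top view shows the riser at about (140,288) with the tongue out to the right at (190,283). The fork is at (505,286) with its hole at (507,286). Two wooden blocks hold steel pins, at (338,207) and (401,206). The green (263,228), pink (300,227) and teal (350,172) ones are look-alikes. Next I'll enlarge the pins, tongue and fork.

Run:
```python
from h import *
a=np.load("top0.npz")["img"][:,:,::-1]
f=lambda b,w,h:cv2.resize(b,(w,h),interpolation=cv2.INTER_CUBIC)
# top row: pins 320..425 x 180..230 ; bottom: tongue 165..225x 265..305 , fork 470..540 x 250..320
A=f(a[185:225,320:420],800,320)
B=f(a[262:302,165:215],350,280); C=f(a[251:321,470:540],280,280)
out=np.zeros((600,800,3),np.uint8); out[:320]=A; out[320:,:350]=B; out[320:,400:680]=C
cv2.imwrite("pics/c1.png",out)
s=np.load("scene0.npz")["img"][:,:,::-1]
A=f(s[230:300,200:310],550,350); C=f(s[160:225,115:175],230,250); B=f(s[190:290,430:555],312,250)
out=np.zeros((600,800,3),np.uint8); out[:350,:550]=A; out[350:,:230]=C; out[350:,300:612]=B
cv2.imwrite("pics/c2.png",out)
print(px("top0",[[.16,.656,.225],[0,0,0],[.16,.656,.4]]))
```

```text
[[ -8.  454.5]
 [331.5 502.1]
 [-77.4 488.5]]
```

View pics/c1.png

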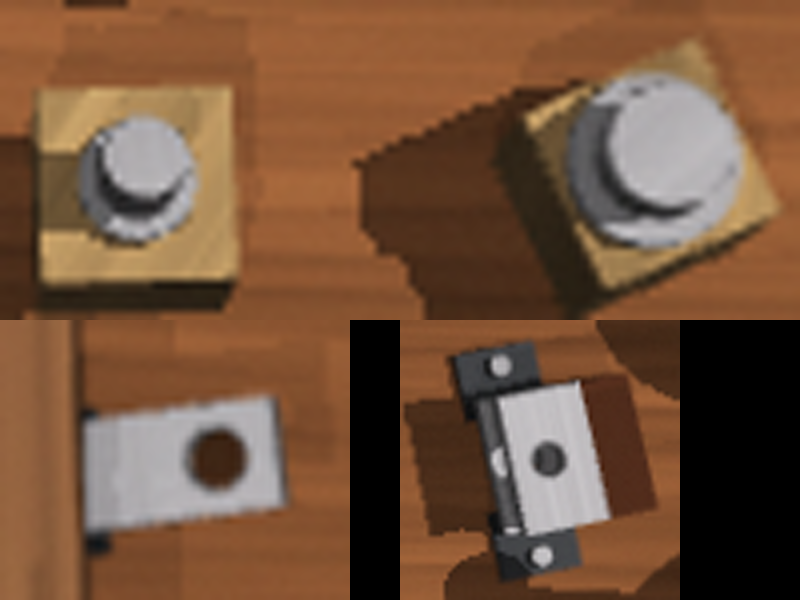

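View pics/c2.png

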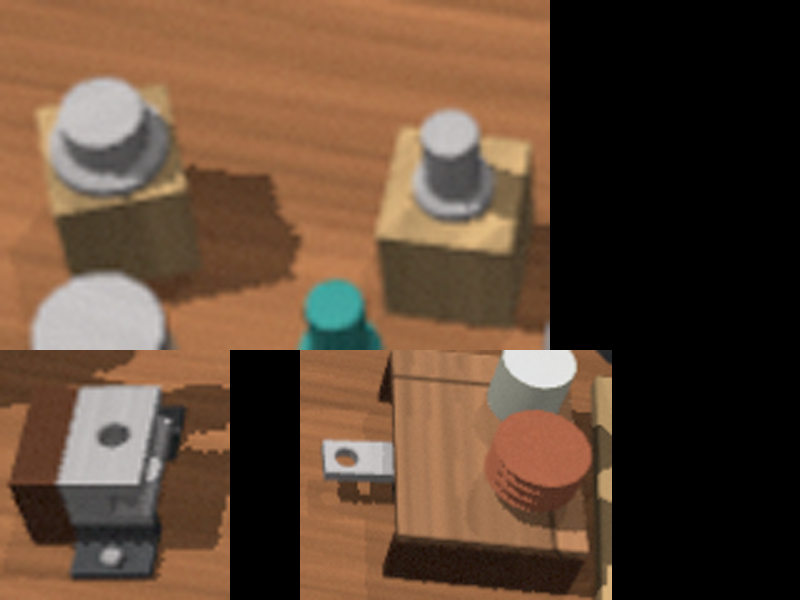

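Run:
```python
from h import *
def t(name,X,Y,z,k,x0,y0,f="top0"):
    p=pt(f,x0+(X+.5)/k-.5,y0+(Y+.5)/k-.5,z); print(f,name,p); return p
P=lambda n,X,Y,z:t(n,X,Y,z,8,320,185)
P("slim top",147,157,.104);P("slim fl",138,181,.068)
P("stout top",673,153,.090)
T=lambda n,X,Y:t(n,X,Y-320,.041,7,165,262)
h=T("eye",217,459);a=T("end1",273,397);b=T("end2",286,506);c=T("r1",84,420);d=T("r2",88,530)
yaw=lambda v:np.degrees(np.arctan2(v[1],v[0]))
print("tongue yaw",yaw(a-c),yaw(b-d),yaw(b-a)+0)
F=lambda n,X,Y:t(n,X-400,Y-320,.056,4,470,251)
h=F("fork",549,459);a=F("fl",497,395);b=F("bl",580,381);c=F("br",609,518);d=F("fr",525,535)
print("fork yaw",yaw(b-a),yaw(c-d),yaw(c-b),yaw(d-a))
S=lambda n,X,Y,z:t(n,X,Y,z,5,200,230,"scene0")
S("slim top",450,133,.104);S("stout",103,110,.09)
t("fork",114,435-350,.056,230/60,115,160,"scene0")
t("eye",346-300,457-350,.041,2.5,430,190,"scene0")
# riser front edge & others top
for n,u,v,z in [("riser front a",176,241,.068),("riser front b",178,335,.068),("riser back a",107,243,.068),("mug",339,308,.08),("green",263,227,.05),("pink",300,226,.05),("mughandle",364,296,.06),("urn r",99,385,.2)]: print(n,pt("top0",u,v,z))
```

```text
top0 slim top [ 6.746e-01 -2.000e-04  1.040e-01]
top0 slim fl [6.746e-01 3.000e-04 6.800e-02]
top0 stout top [ 0.6815 -0.1478  0.09  ]
top0 eye [0.5022 0.3189 0.041 ]
top0 end1 [0.5227 0.3014 0.041 ]
top0 end2 [0.4874 0.2956 0.041 ]
top0 r1 [0.514  0.3632 0.041 ]
top0 r2 [0.4783 0.3602 0.041 ]
tongue yaw -81.98674815585841 -81.98168202939956 -170.66933146540163
top0 fork [ 0.5034 -0.3935  0.056 ]
top0 fl [ 0.5397 -0.3635  0.056 ]
top0 bl [ 0.5484 -0.4133  0.056 ]
top0 br [ 0.4699 -0.4284  0.056 ]
top0 fr [ 0.46   -0.3782  0.056 ]
fork yaw -80.09050030012355 -78.84379289746855 -169.11176584496468 -169.54971703432292
scene0 slim top [0.6769 0.0038 0.104 ]
scene0 stout [ 0.685  -0.1428  0.09  ]
scene0 fork [ 0.5068 -0.3895  0.056 ]
scene0 eye [0.5031 0.322  0.041 ]
riser front a [0.5911 0.3605 0.068 ]
riser front b [0.3833 0.3462 0.068 ]
riser back a [0.5837 0.5185 0.068 ]
mug [ 0.4492 -0.0065  0.08  ]
green [0.6289 0.1676 0.05  ]
pink [0.6327 0.0831 0.05  ]
mughandle [ 0.4759 -0.0633  0.06  ]
urn r [0.2965 0.4589 0.2   ]
```

Run:
```python
from h import *
print("urn base front",pt("scene0",582,198,0),"left",pt("scene0",546,165,0), "top base edge",pt("top0",100,380,0))
p=pt("scene0",582,198,0)
for z in (.2,.25,.3,.35,.4): print(z,"knob",pt("scene0",620,80,z), "shoulder", pt("scene0",605,98,z),px("top0",pt("scene0",620,80,z)))
print("flask cap top", [(z,pt("top0",295,152,z),pt("scene0",325,279,z)) for z in (.19,)])
for z in (.04,.06,.08):print("teal",z,pt("top0",350,171,z),pt("scene0",267,292,z))
print("gripper now",px("scene0",[[.16,.656,.225],[.16,.656,.27]]))
```

```text
urn base front [0.3002 0.6405 0.    ] left [0.2063 0.5555 0.    ] top base edge [0.2667 0.5477 0.    ]
0.2 knob [0.0905 0.6753 0.2   ] shoulder [0.1658 0.6336 0.2   ] [[ -9.3 485. ]]
0.25 knob [0.1594 0.6494 0.25  ] shoulder [0.2304 0.61   0.25  ] [[-13.3 459.4]]
0.3 knob [0.2282 0.6235 0.3   ] shoulder [0.2951 0.5864 0.3   ] [[-17.5 430.4]]
0.35 knob [0.297  0.5976 0.35  ] shoulder [0.3598 0.5628 0.35  ] [[-21.8 397.5]]
0.4 knob [0.3658 0.5717 0.4   ] shoulder [0.4245 0.5392 0.4   ] [[-26.2 360.1]]
flask cap top [(0.19, array([0.7637, 0.0926, 0.19  ]), array([0.7696, 0.0953, 0.19  ]))]
teal 0.04 [ 0.7671 -0.0313  0.04  ] [ 0.7316 -0.0343  0.04  ]
teal 0.06 [ 0.7617 -0.0297  0.06  ] [ 0.743  -0.0298  0.06  ]
teal 0.08 [ 0.7562 -0.0281  0.08  ] [ 0.7544 -0.0253  0.08  ]
gripper now [[618.7  89.3]
 [626.5  73.5]]
```

Run:
```python
from h import *
cap("wrist","w0"); crop("scene0",500,0,640,240,2.4,"urn")
a=cv2.imread("pics/urn.png"); b=cv2.resize(cv2.imread("pics/w0.png"),(460,345)); o=np.zeros((600,800,3),np.uint8); o[:a.shape[0],:a.shape[1]]=a; o[:345,340:]=b; cv2.imwrite("pics/c3.png",o)
```

```text
(no output)
```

View pics/c3.png

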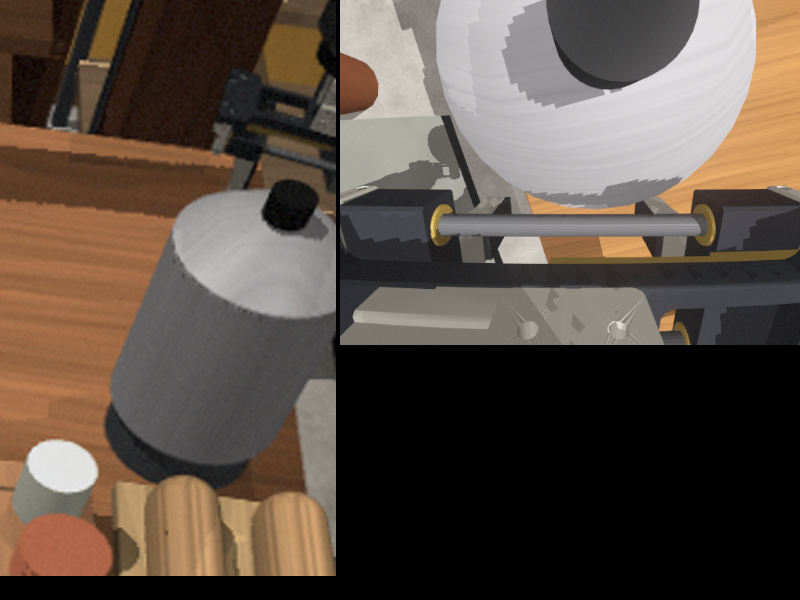

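The wrist view shows an urn right beside the gripper on its +x side. I'll back out along the gripper's long axis first, then cross to above the tongue.

Emit:
{"fn": "arm_command", "kwargs": {"travel": [[-0.026,-0.107,0],[-0.052,-0.214,0],[-0.078,-0.321,0],[-0.104,-0.428,0],[-0.104,-0.428,0],[0.0,-0.46,0],[0.12,-0.5,0],[0.23,-0.53,0],[0.35,-0.57,0],[0.46,-0.61,0],[0.57,-0.65,0],[0.684,-0.682,0],[0.684,-0.682,0],[0.684,-0.682,0],[0.684,-0.682,0]], "delta_rot": [[0,0,0],[0,0,0],[0,0,0],[0,0,0],[0,0,0],[0,0,-0.1],[0,0,-0.2],[0,0,-0.3],[0,0,-0.4],[0,0,-0.5],[0,0,-0.62],[0,0,-0.759],[0,0,-0.759],[0,0,-0.759],[0,0,-0.759]], "grip": 1, "newtons": 40}}

```text
time_s: 2.02
tcp_pos: [0.5016, 0.3152, 0.225]
eef_rot: [180.0, 0.0, -81.9]
contact_force: [0.4, -0.0, 0.1]
gripper_width: 0.0878
gripper_force: 0.0
```

Run:
```python
from h import *
cap("wrist","w1"); s=r.get_state(); print(s["time_s"],s["tcp_pos"],s["eef_rot"],s["joints"].round(1),s["contact_force"])
print(px("w1",[[.503,.319,.041],[.521,.3,.041],[.514,.363,.041]]))
```

```text
2.075 [0.50149276 0.31531121 0.22523323] [-1.79985818e+02  1.79658857e-02 -8.19048810e+01] [ 51.   12.8 -10.1  -0.  -67.1 -43. ] [-0.42888079 -0.92566419  0.77553825]
[[321.4 224.6]
 [306.7 204.4]
 [305.7 262.8]]
```

View pics/w1.png

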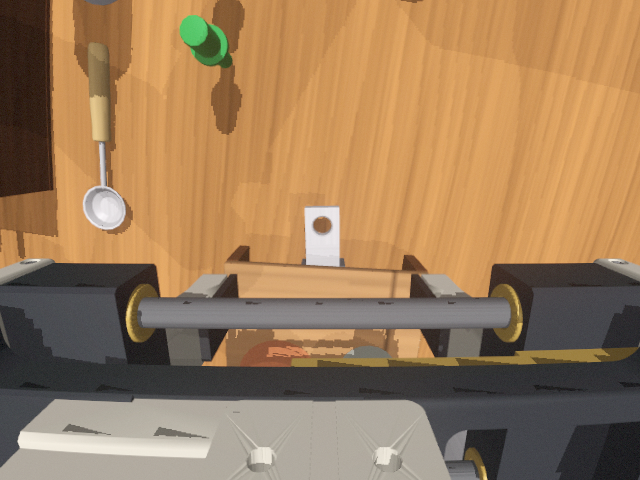

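The wrist view shows the tongue with its eye at (322.5,226). Its end runs from (304.5,207) to (339.5,207), and the riser's front edge crosses at about row 265.

Run:
```python
from h import *
for n,u,v in [("eye",322.5,225.5),("e1",304.5,207),("e2",339.5,207),("b1",306,264),("b2",341.5,265)]: print(n,pt("w1",u,v,.041))
print("riser edge",pt("w1",240,262.5,.068),pt("w1",400,272,.068))
```

```text
eye [0.5017 0.3197 0.041 ]
e1 [0.5229 0.303  0.041 ]
e2 [0.487  0.2979 0.041 ]
b1 [0.5135 0.3643 0.041 ]
b2 [0.4753 0.3601 0.041 ]
riser edge [0.5787 0.3629 0.068 ] [0.4186 0.3504 0.068 ]
```

Emit:
{"fn": "arm_command", "kwargs": {"travel": [[0.002,0,-0.1],[0.002,0,-0.2],[0.002,0,-0.3],[0.002,0,-0.35],[0.002,0,-0.38],[0.002,0,-0.38]], "delta_rot": [[0,0,0],[0,0,0],[0,0,0],[0,0,0],[0,0,0],[0,0,0]]}}

```text
time_s: 2.82
tcp_pos: [0.5028, 0.315, 0.0347]
eef_rot: [180.0, -0.0, -82.0]
contact_force: [0.3, 0.5, -0.1]
gripper_width: 0.0878
gripper_force: 0.0
```

Emit:
{"fn": "arm_command", "kwargs": {"travel": [[0,0,0],[0,0,0],[0,0,0],[0,0,0],[0,0,0]], "delta_rot": [[0,0,0],[0,0,0],[0,0,0],[0,0,0],[0,0,0]], "grip": 0, "newtons": 35}}

```text
time_s: 3.45
tcp_pos: [0.5034, 0.3147, 0.0351]
eef_rot: [-180.0, 0.0, -82.1]
contact_force: [0.7, 0.3, -0.8]
gripper_width: 0.0431
gripper_force: 0.0
```

Emit:
{"fn": "arm_command", "kwargs": {"travel": [[0,0,0],[0,0,0],[0,0,0.002],[0.004,-0.03,0.002],[0.008,-0.07,0.002],[0.012,-0.11,0.002],[0.016,-0.15,0.002],[0.02,-0.19,0.002],[0.024,-0.23,0.002],[0.03,-0.27,0.002],[0.034,-0.31,0.002],[0.04,-0.35,0.002],[0.042,-0.37,0.002],[0.042,-0.37,0],[0.042,-0.37,0]], "delta_rot": [[0,0,0],[0,0,0],[0,0,0],[0,0,0],[0,0,0],[0,0,0],[0,0,0],[0,0,0],[0,0,0],[0,0,0],[0,0,0],[0,0,0],[0,0,0],[0,0,0],[0,0,0]]}}

```text
time_s: 5.32
tcp_pos: [0.5243, 0.1294, 0.035]
eef_rot: [180.0, -0.0, -82.0]
contact_force: [-0.1, -2.8, -0.2]
gripper_width: 0.0353
gripper_force: 35.0
```

Emit:
{"fn": "arm_command", "kwargs": {"travel": [[0,0,0],[0,0,0],[0,0,0],[0,0,0],[0,0,0],[0,0,0],[0,0,0],[0,0,0.1],[0,0,0.2],[-0.012,0.09,0.3],[-0.024,0.176,0.33],[-0.024,0.176,0.33],[-0.024,0.176,0.33]], "delta_rot": [[0,0,0],[0,0,0],[0,0,0],[0,0,0],[0,0,0],[0,0,0],[0,0,0],[0,0,0],[0,0,0],[0,0,0],[0,0,0],[0,0,0],[0,0,0]], "grip": 0.75}}

```text
time_s: 6.95
tcp_pos: [0.5118, 0.2174, 0.1994]
eef_rot: [179.9, -0.0, -82.0]
contact_force: [0.2, -0.5, -0.4]
gripper_width: 0.0658
gripper_force: 0.0
```

Run:
```python
from h import *
cap("wrist","w2"); cap("top","top2"); s=r.get_state(); print(s["time_s"],s["tcp_pos"],s["eef_rot"])
w=cv2.imread("pics/w2.png")[100:400,160:480]; t=cv2.imread("pics/top2.png")[230:330,180:300]
o=np.zeros((600,800,3),np.uint8); o[:300,:320]=w; o[300:600,320:680]=cv2.resize(t,(360,300),interpolation=cv2.INTER_CUBIC); cv2.imwrite("pics/c4.png",o)
print(px("top2",[[.5235,.1335,.041]]),px("w2",[[.5235,.1335,.041]]))
```

```text
7.05 [0.51190285 0.21664278 0.19910408] [ 1.79913551e+02 -4.77369989e-02 -8.20893114e+01]
[[277.  273.6]] [[323.1 135.7]]
```

View pics/c4.png

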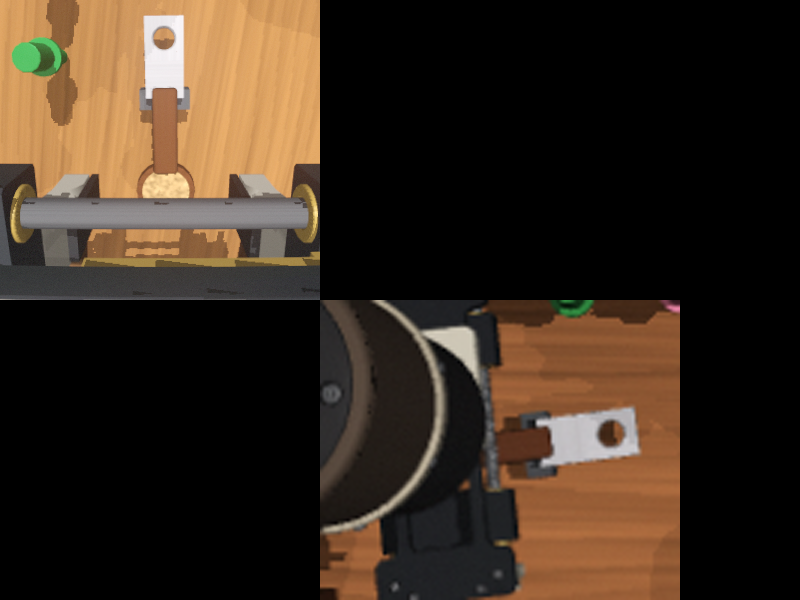

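The arm stands free in front of the riser. Its eye is at wrist pixel (323.5,138), and the bar runs from (325,189) to (325.5,272).

Run:
```python
from h import *
e=pt("w2",323.5,138,.041);b=pt("w2",325,190,.048);c=pt("w2",325.3,271,.048)
e1=pt("w2",304.5,115.5,.041);e2=pt("w2",343.3,115.5,.041)
yaw=lambda v:np.degrees(np.arctan2(v[1],v[0]))
print(e,b,c,e1,e2,(e1+e2)/2,yaw(e-c),yaw(e-b),yaw(b-c),yaw(e2-e1)+90)
print("top eye",pt("top2",180+(611-320+.5)/3-.5,230+(434-300+.5)/3-.5,.041))
```

```text
[0.5228 0.1355 0.041 ] [0.515  0.1815 0.048 ] [0.5037 0.2599 0.048 ] [0.5425 0.1184 0.041 ] [0.5079 0.1136 0.041 ] [0.5252 0.116  0.041 ] -81.2711434574432 -80.37616791810805 -81.79829074568774 -82.10186309714223
top eye [0.5218 0.1342 0.041 ]
```

Emit:
{"fn": "arm_command", "kwargs": {"travel": [[0,0.003,-0.1],[0,0.003,-0.2],[0,0.003,-0.28],[0,0.003,-0.328],[0,0.003,-0.328],[0,0.003,-0.328]], "delta_rot": [[0,0,0],[0,0,0],[0,0,0],[0,0,0],[0,0,0],[0,0,0]]}}

```text
time_s: 7.8
tcp_pos: [0.5129, 0.2189, 0.0367]
eef_rot: [-180.0, 0.0, -82.1]
contact_force: [0.1, 0.9, -0.6]
gripper_width: 0.0656
gripper_force: 0.0
```

Emit:
{"fn": "arm_command", "kwargs": {"travel": [[0,0,0],[0,0,0],[0,0,0],[0,0,0],[0,0,0],[0,0,0],[0,0,0],[0,0,0]], "delta_rot": [[0,0,0],[0,0,0],[0,0,0],[0,0,0],[0,0,0],[0,0,0],[0,0,0],[0,0,0]], "grip": 0, "newtons": 45}}

```text
time_s: 8.8
tcp_pos: [0.5119, 0.219, 0.0359]
eef_rot: [180.0, -0.0, -82.1]
contact_force: [-4.4, -0.0, 4.5]
gripper_width: 0.0238
gripper_force: 44.9
```

Emit:
{"fn": "arm_command", "kwargs": {"travel": [[0,0,0.06],[0,0,0.14],[0,0,0.22],[0,0,0.26],[0,-0.08,0.26],[-0.01,-0.16,0.26],[-0.02,-0.24,0.26],[-0.03,-0.33,0.26],[-0.03,-0.42,0.26],[-0.04,-0.51,0.26],[-0.05,-0.6,0.26],[-0.06,-0.69,0.26],[-0.07,-0.78,0.26],[-0.072,-0.86,0.26],[-0.072,-0.918,0.26],[-0.072,-0.918,0.26],[-0.072,-0.918,0.26]], "delta_rot": [[0,0,0],[0,0,0],[0,0,0],[0,0,0],[0,0,0],[0,0,0],[0,0,0],[0,0,0.01],[0,0,0.02],[0,0,0.029],[0,0,0.029],[0,0,0.029],[0,0,0.029],[0,0,0.029],[0,0,0.029],[0,0,0.029],[0,0,0.029]]}}

```text
time_s: 10.92
tcp_pos: [0.4759, -0.2398, 0.1652]
eef_rot: [180.0, 0.0, -79.5]
contact_force: [0.1, -0.2, -6.3]
gripper_width: 0.0236
gripper_force: 44.9
```

Run:
```python
from h import *
cap("wrist","w3"); s=r.get_state(); print(s["time_s"],s["tcp_pos"],s["eef_rot"],s["contact_force"],s["joints"].round(1),s["gripper_width"])
print(px("w3",[[.5045,-.392,.056]]))
crop("w3",200,0,440,180,3,"c5")
```

```text
10.975 [ 0.47612778 -0.23942748  0.16543055] [ 1.79970694e+02  2.60345885e-02 -7.94431769e+01] [ 0.42270266  0.25543114 -5.15319095] [ -5.6  10.  -22.   -0.  -58.   16.2] 0.023376625588557763
[[322.5  32.2]]
```

View pics/c5.png

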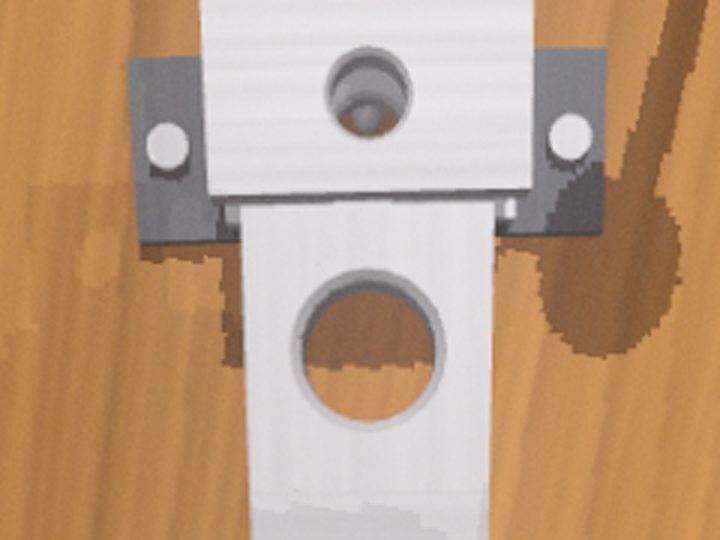

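The crop shows the fork's hole at pixel (322.7,30.0) and its plate front edge from (208,194) to (532,187). The held tongue's eye is at (369,349) in the crop, so tongue and fork are nearly in line.

Run:
```python
from h import *
g=lambda X,Y,z:pt("w3",200+(X+.5)/3-.5,(Y+.5)/3-.5,z)
yaw=lambda v:np.degrees(np.arctan2(v[1],v[0]))
f=g(369,91,.056);a=g(208,194,.056);b=g(532,187,.056);u0=g(201,3,.056);u1=g(533.5,3,.056)
z=.041+.1295
e=g(369,349,z);t1=g(241,205,z);t2=g(495,200,z);q1=g(251,520,z);q2=g(489,520,z)
print("fork",f,a,b,np.linalg.norm(a-b),yaw(b-a)+90,yaw(u0-a),yaw(u1-b))
print("eye",e,t1,t2,np.linalg.norm(t1-t2),yaw(t2-t1)+90,yaw(t1-q1),yaw(t2-q2))
m=(a+b)/2;print("mid front",m,"->hole yaw",yaw(f-m),np.linalg.norm(f-m), "tongue:",yaw((t1+t2)/2-e),np.linalg.norm((t1+t2)/2-e))
```

```text
fork [ 0.5047 -0.3935  0.056 ] [ 0.5395 -0.3634  0.056 ] [ 0.4613 -0.3796  0.056 ] 0.07986037816088776 -78.29609489772349 -79.0037274191126 -78.41826795422895
eye [ 0.4914 -0.3225  0.1705] [ 0.5127 -0.3384  0.1705] [ 0.4776 -0.3456  0.1705] 0.035830852627309916 -78.4078245897089 -79.12431166414426 -79.16773079502245
mid front [ 0.5004 -0.3715  0.056 ] ->hole yaw -78.9407036329334 0.022416288720481844 tongue: -79.11447294534115 0.01985730344231056
```

Emit:
{"fn": "arm_command", "kwargs": {"travel": [[0.001,0,-0.08],[0.001,0,-0.16],[0.001,0,-0.22],[0.001,0,-0.25],[0.001,0,-0.258],[0.001,0,-0.258],[0.005,-0.02,-0.258],[0.009,-0.04,-0.258],[0.013,-0.06,-0.258],[0.017,-0.08,-0.258],[0.0205,-0.1,-0.258],[0.0205,-0.1,-0.258]], "delta_rot": [[0,0,0.002],[0,0,0.002],[0,0,0.002],[0,0,0.002],[0,0,0.002],[0,0,0.002],[0,0,0.002],[0,0,0.002],[0,0,0.002],[0,0,0.002],[0,0,0.002],[0,0,0.002]]}}

```text
time_s: 12.48
tcp_pos: [0.4866, -0.2906, 0.0368]
eef_rot: [180.0, 0.0, -79.3]
contact_force: [0.0, 0.4, -4.1]
gripper_width: 0.0236
gripper_force: 44.9
```

Emit:
{"fn": "arm_command", "kwargs": {"travel": [[0.0015,-0.008,-0.001],[0.003,-0.016,-0.001],[0.0047,-0.024,-0.002],[0.0062,-0.032,-0.002],[0.0073,-0.037,-0.002],[0.008,-0.041,-0.002],[0.0085,-0.044,-0.002],[0.0088,-0.046,-0.002],[0.0088,-0.046,-0.002]], "delta_rot": [[0,0,0],[0,0,0],[0,0,0],[0,0,0],[0,0,0],[0,0,0],[0,0,0],[0,0,0],[0,0,0]]}}

```text
time_s: 13.6
tcp_pos: [0.4905, -0.3109, 0.0359]
eef_rot: [180.0, 0.1, -79.3]
contact_force: [-0.4, 13.1, 1.3]
gripper_width: 0.0237
gripper_force: 44.9
```

Contact force is 13 N at the expected depth, so the tongue is home. I'll relax the push, release and rise.

Emit:
{"fn": "arm_command", "kwargs": {"travel": [[-0.001,0.005,0],[-0.001,0.005,0]], "delta_rot": [[0,0,0],[0,0,0]]}}

```text
time_s: 13.85
tcp_pos: [0.4905, -0.3103, 0.036]
eef_rot: [-180.0, -0.0, -79.2]
contact_force: [0.9, 0.3, -3.6]
gripper_width: 0.0234
gripper_force: 44.9
```

Emit:
{"fn": "arm_command", "kwargs": {"travel": [[0,0,0],[0,0,0],[0,0,0],[0,0,0],[0,0,0],[0,0,0.08],[0,0,0.16],[0,0,0.25],[0,-0.05,0.32],[0.01,-0.1,0.36],[0.01,-0.1,0.36],[0.01,-0.1,0.36]], "delta_rot": [[0,0,0],[0,0,0],[0,0,0],[0,0,0],[0,0,0],[0,0,0],[0,0,0],[0,0,0],[0,0,0],[0,0,0],[0,0,0],[0,0,0]], "grip": 0.6}}

```text
time_s: 15.35
tcp_pos: [0.4949, -0.3598, 0.215]
eef_rot: [179.9, 0.1, -79.3]
contact_force: [0.2, 0.2, -0.0]
gripper_width: 0.0528
gripper_force: 0.0
```

Run:
```python
from h import *
cap("wrist","w4"); s=r.get_state(); print(s["time_s"],s["tcp_pos"],s["eef_rot"],s["contact_force"],s["joints"].round(1),s["gripper_width"])
print(px("w4",[[.5047,-.3935,.056]]))
```

```text
15.4 [ 0.49482003 -0.35962935  0.21486903] [ 1.79923464e+02  7.17601926e-02 -7.92635370e+01] [ 0.31985138 -0.31889191 -0.17582901] [-17.8  15.1  -8.4  -0.  -66.6  28.5] 0.052568271139829675
[[319.5 190.1]]
```

Emit:
{"fn": "arm_command", "kwargs": {"travel": [[0.04,0.07,0.05],[0.08,0.15,0.09],[0.12,0.23,0.09],[0.16,0.31,0.09],[0.2,0.39,0.09],[0.24,0.47,0.09],[0.28,0.55,0.09],[0.32,0.63,0.09],[0.36,0.72,0.09],[0.36,0.72,0.09],[0.36,0.72,0.09],[0.36,0.72,0.09]], "delta_rot": [[0,0,-0.05],[0,0,-0.1],[0,0,-0.15],[0,0,-0.2],[0,0,-0.25],[0,0,-0.3],[0,0,-0.36],[0,0,-0.42],[0,0,-0.452],[0,0,-0.452],[0,0,-0.452],[0,0,-0.452]]}}

```text
time_s: 16.9
tcp_pos: [0.6749, -0.0009, 0.2608]
eef_rot: [180.0, -0.0, -120.0]
contact_force: [0.1, -0.6, -0.5]
gripper_width: 0.0526
gripper_force: 0.0
```

Run:
```python
from h import *
cap("wrist","w5"); s=r.get_state(); print(s["time_s"],s["tcp_pos"],s["eef_rot"],s["joints"].round(1))
p=px("w5",[[.675,0,.104],[.675,0,.068]]); print(p)
x,y=p[0].astype(int); x0=max(x-100,0); y0=max(y-100,0); print("origin",x0,y0)
a=np.load("w5.npz")["img"][y0:y0+200,x0:x0+200,::-1]; b=np.load("w4.npz")["img"][120:270,245:395,::-1]
o=np.zeros((600,800,3),np.uint8); A=cv2.resize(a,None,fx=2.25,fy=2.25,interpolation=cv2.INTER_CUBIC); o[:A.shape[0],:A.shape[1]]=A
o[:350,450:]=cv2.resize(b,(350,350),interpolation=cv2.INTER_CUBIC); cv2.imwrite("pics/c6.png",o)
```

```text
16.95 [ 0.67501857 -0.00115319  0.26102973] [ 1.79995970e+02 -6.38217375e-03 -1.19979411e+02] [ 16.4  19.5   3.8   0.  -74.3 -46.4]
[[323.8 228. ]
 [323.8 220.9]]
origin 223 128
```

View pics/c6.png

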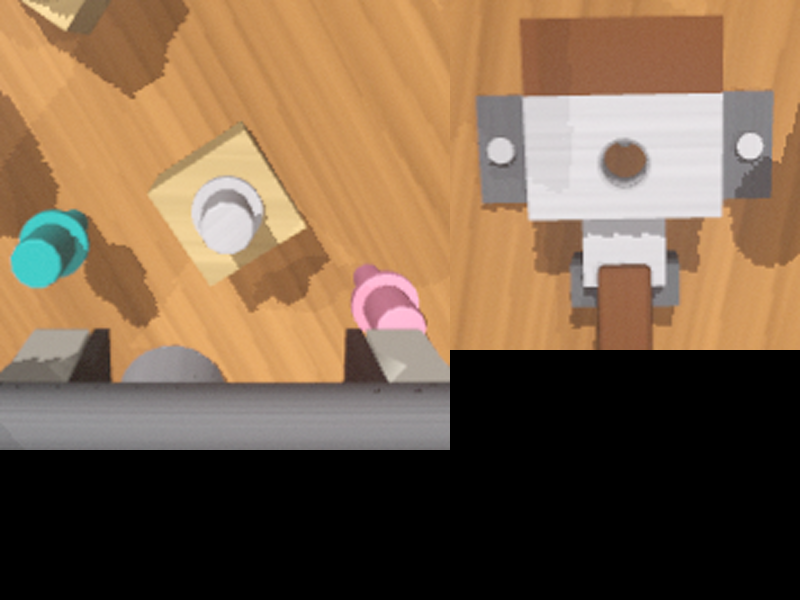

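The right part of the crop shows the tongue home, with the bracket hole open through it at (319.3,189.6). On the left, the steel pin in the light block is the slimmer one, with a narrow flange and tall grip. Its top is at wrist pixel (323.2,229.5). The stout pin at top-view (401,206) has a wide flange and short grip, and the teal and pink look-alikes lie clear.

Run:
```python
from h import *
print(pt("w5",323.2,229.5,.104),pt("w5",323.9,222.4,.068),pt("w4",319.3,189.6,.056))
k=2.25
for n,X,Y,z in [("pink grip",404,325,.06),("pink grip",404,325,.04),("teal",38,262,.07)]: print(n,pt("w5",223+(X+.5)/k-.5,128+(Y+.5)/k-.5,z))
```

```text
[0.6763 0.001  0.104 ] [0.6757 0.0015 0.068 ] [ 0.5049 -0.3939  0.056 ]
pink grip [0.6277 0.098  0.06  ]
pink grip [0.627  0.1067 0.04  ]
teal [ 0.767  -0.0238  0.07  ]
```

Emit:
{"fn": "arm_command", "kwargs": {"travel": [[0.002,0.004,-0.1],[0.002,0.004,-0.2],[0.002,0.004,-0.28],[0.002,0.004,-0.32],[0.002,0.004,-0.338],[0.002,0.004,-0.338],[0.002,0.004,-0.338]], "delta_rot": [[0,0,0],[0,0,0],[0,0,0],[0,0,0],[0,0,0],[0,0,0],[0,0,0]]}}

```text
time_s: 17.82
tcp_pos: [0.6772, 0.0015, 0.0934]
eef_rot: [-179.9, 0.1, -119.9]
contact_force: [-0.2, 0.3, 0.1]
gripper_width: 0.0529
gripper_force: 0.0
```

Emit:
{"fn": "arm_command", "kwargs": {"travel": [[0,0,0],[0,0,0],[0,0,0],[0,0,0],[0,0,0],[0,0,0]], "delta_rot": [[0,0,0],[0,0,0],[0,0,0],[0,0,0],[0,0,0],[0,0,0]], "grip": 0, "newtons": 30}}

```text
time_s: 18.58
tcp_pos: [0.6766, 0.0017, 0.0921]
eef_rot: [-180.0, 0.0, -119.9]
contact_force: [0.4, -0.4, 1.0]
gripper_width: 0.0227
gripper_force: 30.0
```

Emit:
{"fn": "arm_command", "kwargs": {"travel": [[0,0,0.06],[0,0,0.13],[0,0,0.2],[0,0,0.22],[-0.03,-0.07,0.22],[-0.06,-0.15,0.22],[-0.1,-0.23,0.22],[-0.14,-0.31,0.22],[-0.17,-0.4,0.22],[-0.21,-0.49,0.22],[-0.25,-0.58,0.22],[-0.29,-0.67,0.22],[-0.33,-0.75,0.22],[-0.342,-0.79,0.22],[-0.342,-0.79,0.22],[-0.342,-0.79,0.22],[-0.342,-0.79,0.22]], "delta_rot": [[0,0,0],[0,0,0],[0,0,0],[0,0,0],[0,0,0],[0,0,0],[0,0,0],[0,0,0],[0,0,0],[0,0,0],[0,0,0],[0,0,0],[0,0,0],[0,0,0],[0,0,0],[0,0,0],[0,0,0]]}}

```text
time_s: 20.7
tcp_pos: [0.506, -0.3924, 0.2018]
eef_rot: [180.0, 0.0, -119.9]
contact_force: [-0.0, 0.5, -2.2]
gripper_width: 0.0228
gripper_force: 30.0
```

Run:
```python
from h import *
cap("wrist","w6"); cap("top","top6"); cap("scene","scene6"); P=[]
for i in range(1): s=r.get_state(); print(s["time_s"],s["tcp_pos"],s["eef_rot"],s["contact_force"],s["gripper_width"])
X=[.505,-.394]; print(px("w6",[X+[.056],X+[.118],X+[.171]]), px("scene6",[X+[.056],X+[.118],X+[.171]]))
a=np.load("w6.npz")["img"][130:330,220:420,::-1]; b=np.load("scene6.npz")["img"][90:240,70:220,::-1]
o=np.zeros((600,800,3),np.uint8); o[:400,:400]=cv2.resize(a,(400,400),interpolation=cv2.INTER_CUBIC)
o[:400,400:]=cv2.resize(b,(400,400),interpolation=cv2.INTER_CUBIC); cv2.imwrite("pics/c7.png",o)
```

```text
20.85 [ 0.50595012 -0.39262425  0.202042  ] [-1.79991495e+02  3.63355109e-03 -1.19874085e+02] [-0.47003109 -0.50827517 -2.05068874] 0.022669798985055268
[[323.4 227.6]
 [323.4 245. ]
 [323.4 268.2]] [[142.8 181. ]
 [136.4 162.8]
 [130.4 146.1]]
```

View pics/c7.png

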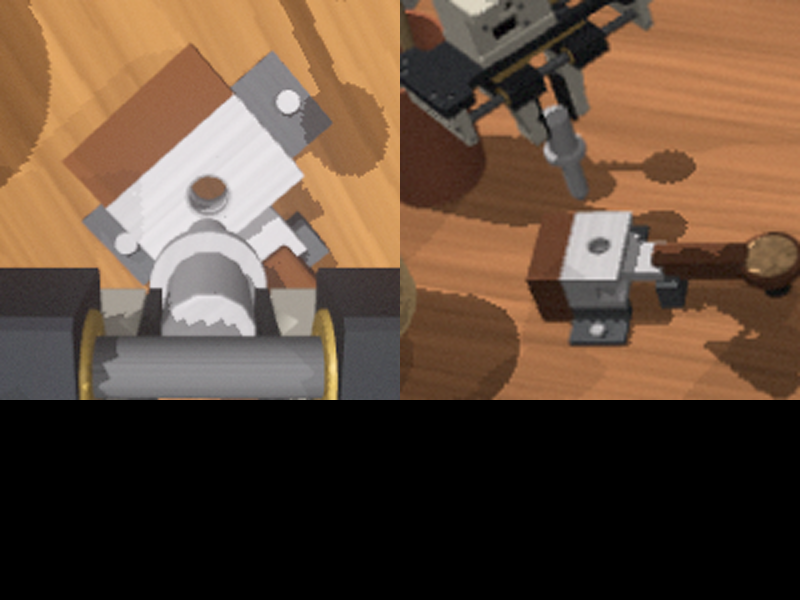

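The left crop (wrist) shows the bracket hole at pixel (323.8,226.3) and the pin's tip edge at about (323.5,239.3). The right crop (scene) shows the tip at about (137.2,163.2) above the hole at (143.9,181.9), with the arm seated.

Run:
```python
from h import *
tx=np.array([np.cos(np.radians(-120)),np.sin(np.radians(-120)),0])
h=pt("w6",323.75,226.25,.056);t=pt("w6",323.5,239.3,.118)
print("wrist hole",h,"tip",t-.0035*tx,"diff",h-(t-.0035*tx))
h=pt("scene6",143.9,181.9,.056);t=pt("scene6",137.2,162.6,.118)
print("scene hole",h,"tip",t,"diff",h-t)
for v in (218,220,222): print(v,pt("w6",323.5,130+(v+.5)/2-.5,.118)-.0035*tx)
```

```text
wrist hole [ 0.5041 -0.3949  0.056 ] tip [ 0.50455    -0.39476891  0.118     ] diff [-0.00045    -0.00013109 -0.062     ]
scene hole [ 0.5073 -0.3904  0.056 ] tip [ 0.5042 -0.3923  0.118 ] diff [ 0.0031  0.0019 -0.062 ]
218 [ 0.50425    -0.39516891  0.118     ]
220 [ 0.50465    -0.39446891  0.118     ]
222 [ 0.50505    -0.39376891  0.118     ]
```

Emit:
{"fn": "arm_command", "kwargs": {"travel": [[0,0,-0.06],[0,0,-0.1],[0,0,-0.12],[0,0,-0.13],[0,0,-0.14],[0,0,-0.15],[0,0,-0.16],[0,0,-0.16]], "delta_rot": [[0,0,0],[0,0,0],[0,0,0],[0,0,0],[0,0,0],[0,0,0],[0,0,0],[0,0,0]]}}

```text
time_s: 21.85
tcp_pos: [0.5052, -0.3933, 0.1216]
eef_rot: [180.0, -0.0, -119.9]
contact_force: [-0.6, 1.0, -0.8]
gripper_width: 0.0228
gripper_force: 30.0
```

Emit:
{"fn": "arm_command", "kwargs": {"travel": [[0,0,-0.01],[0,0,-0.02],[0,0,-0.03],[0,0,-0.04],[0,0,-0.048],[0,0,-0.048]], "delta_rot": [[0,0,0],[0,0,0],[0,0,0],[0,0,0],[0,0,0],[0,0,0]]}}

```text
time_s: 22.6
tcp_pos: [0.5053, -0.3932, 0.0975]
eef_rot: [180.0, -0.0, -119.9]
contact_force: [0.1, 0.4, -1.2]
gripper_width: 0.0231
gripper_force: 30.0
```

Emit:
{"fn": "arm_command", "kwargs": {"travel": [[0,0,-0.006],[0,0,-0.012],[0,0,-0.018],[0,0,-0.022],[0,0,-0.025],[0,0,-0.027],[0,0,-0.027]], "delta_rot": [[0,0,0],[0,0,0],[0,0,0],[0,0,0],[0,0,0],[0,0,0],[0,0,0]]}}

```text
time_s: 23.48
tcp_pos: [0.5055, -0.3937, 0.0864]
eef_rot: [-179.9, -0.0, -119.9]
contact_force: [-3.4, 3.0, 12.5]
gripper_width: 0.0231
gripper_force: 30.1
```

Emit:
{"fn": "arm_command", "kwargs": {"travel": [[0,0,-0.002],[0,0,-0.004],[0,0,-0.005],[0,0,-0.005]], "delta_rot": [[0,0,0],[0,0,0],[0,0,0],[0,0,0]]}}

```text
time_s: 23.98
tcp_pos: [0.5058, -0.3938, 0.0861]
eef_rot: [-179.9, -0.1, -119.9]
contact_force: [-8.5, 7.9, 27.5]
gripper_width: 0.0225
gripper_force: 30.3
```

The pin is hard against its stop at 27 N, well above the catch force, at the seated height. I'll unload, release and rise.

Emit:
{"fn": "arm_command", "kwargs": {"travel": [[0,0,0.004],[0,0,0.007],[0,0,0.008]], "delta_rot": [[0,0,0],[0,0,0],[0,0,0]]}}

```text
time_s: 24.35
tcp_pos: [0.5055, -0.3935, 0.0864]
eef_rot: [-180.0, -0.0, -119.9]
contact_force: [-1.0, 0.3, 1.9]
gripper_width: 0.0229
gripper_force: 30.1
```

Emit:
{"fn": "arm_command", "kwargs": {"travel": [[0,0,0],[0,0,0],[0,0,0],[0,0,0],[0,0,0],[0,0,0],[0,0,0.06],[0,0,0.15],[0,0,0.25],[0,0,0.3],[0,0,0.3],[0,0,0.3]], "delta_rot": [[0,0,0],[0,0,0],[0,0,0],[0,0,0],[0,0,0],[0,0,0],[0,0,0],[0,0,0],[0,0,0],[0,0,0],[0,0,0],[0,0,0]], "grip": 0.6}}

```text
time_s: 25.85
tcp_pos: [0.5051, -0.393, 0.2352]
eef_rot: [179.9, 0.0, -119.9]
contact_force: [0.5, -0.1, -0.8]
gripper_width: 0.0528
gripper_force: 0.0
```

Run:
```python
from h import *
cap("wrist","w7"); s=r.get_state(); print(s["time_s"],s["tcp_pos"],s["contact_force"],s["gripper_width"])
# numeric check: predicted outline of seated pin (grip top z=.098, flange top z=.062) vs bright/edge profile
X=[.505,-.394]; p=px("w7",[X+[.098],X+[.062]]); print(p)
g=cv2.cvtColor(np.load("w7.npz")["img"],cv2.COLOR_RGB2GRAY); x,y=p[0].astype(int)
c=cv2.HoughCircles(cv2.GaussianBlur(g[y-50:y+50,x-50:x+50],(3,3),0),cv2.HOUGH_GRADIENT,1,4,param1=80,param2=14,minRadius=10,maxRadius=40)
if c is not None: print((c[0][:6]+[x-50,y-50,0]).round(1))
c=np.load("w7.npz"); d=np.linalg.norm(np.array(c["R"])@np.array(X+[.098])+c["t"]); f=c["K"][0,0]; print("expected radii seated: grip",(f*.012/d).round(1),"unseated+8mm",(f*.012/(d-.008)).round(1),"flange",(f*.017/(d+.036)).round(1))
```

```text
25.9 [ 0.50494487 -0.39299787  0.23480121] [-0.81876275  0.33139932 -0.37351169] 0.052517501501602414
[[322.8 230.6]
 [322.9 222.7]]
[[312.5 238.5  33.8]
 [306.5 236.5  29.4]
 [316.5 237.5  33.8]
 [315.5 241.5  33.8]
 [312.5 231.5  29.3]
 [322.5 236.5  28.2]]
expected radii seated: grip 13.2 unseated+8mm 13.6 flange 16.7
```

```bash
python3 -c "
from h import *
print(close_job())"
```

```text
the job is handed in; nothing more can be done
None
```

I handed the job in at about 26 s: the swing arm is in the fork, and the slimmer pin is pushed down to its flange at the seated height and let go. I judged the pin seated from its height and a hard stop at 27 N, without a final look, and no verdict came back.

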